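Load and close up a stacking parts rack

ROBOT

A 6-joint arm with a two-finger parallel gripper is mounted at the origin on a cart in front of the work surface, level with it; the furniture and walls round the work are solid. World frame = base frame: x ahead of the robot, y to its left, z up, the work surface at z = 0. Lengths are in m, angles in degrees, forces in N, time in s.
With the tool pointing down it reaches from about 0.25 to 0.725 m from the base axis. Payload 9.7 kg.
Tool frame: the origin (TCP) lies at the very end of the fingers, on their centre line; the grasp point (between the pads) lies grasp_offset behind it (grasp_offset is the distance from the TCP to the grasp point, in m); z points along the fingers, y is the line along which they close (so a half turn about z gives the same grasp; the last joint's range is limited). The gripper opens to 85 mm and grips with 20 to 120 N. Pads are 22 mm wide; open, the fingers measure 114 mm over their backs; the gripper's body (76 mm by 85 mm) begins 54 mm behind the grasp point. The pads swing forward as they close: fully open they stand 13 mm farther back than shut.
Start: joints at [-73.969, 4.979, 10.078, 95.1, 0, 90], TCP at [0.152, -0.529, 0.231] pointing down, gripper open.
Joint ranges: [-179.16, 179.16], [-48.56, 103.87], [-65.8, 70.77], [-126.05, 130.52], [-82.76, 87.17], [-180, 180]. Speed limits (degrees/s): [127.2, 127.2, 147.25, 180, 180, 180].

INTERFACE

Orientations are given as [roll, pitch, yaw] about the fixed x, y, z axes, in that order (R = Rz(yaw) Ry(pitch) Rx(roll)).
In Python, from workcell import get_obs, camera, calibration, job_done, recognise, cut_out, mark_of, grasp_offset gives the robot as it stands.
- The arm moves only by the tool servo_tool, never from a script. Its argument "moves" is a list of rows, each a list of 3 entries, a list of its own where there are three numbers: the turn, a rotation vector about the tool's x, y, z in degrees, then the shift along the tool's x, y, z in m, then the opening in per cent of the stroke, from 0 (shut) to 100 (fully open). In form: [[[ax, ay, az], [x, y, z], claw], ...]. A call has 1 to 12 rows; each row shifts and turns the commanded pose from where the row before left it, along the tool's axes as they then stand; what a row does not reach is not made up. A row lasts 1/10 s, in which the tool goes at most 50 mm and 8.59 degrees, less where a joint would pass 70% of its speed; a pose out of reach is approached as far as the arm can. A call is refused whole if a number of a shift passes 0.05 or a number of a turn 8.59, either way. A call with a gripper value outside its range is refused whole. The fingers move at their own pace and stop on an object; "force" is the grip in N (left out, the last holds). Time passes only in rows, so rows that do not move let the fingers close. It gives the time, the measured TCP pose, the force, the opening and the grip force at its end, in the units of the state.
- get_obs(): the state, without advancing time (a new reading comes with each control period).
- camera(name): name is "scene" or "side" or "wrist"; returns (picture, depth): 384x512x3 uint8, red, green, blue; 384x512 float32, m along the optical axis (not along the pixel's ray), 0 where there is no reading.
- calibration(name): a dict with "camera_matrix" (3x3 intrinsics, pixels), "dist" ([k1, k2, p1, p2, k3] as OpenCV has them; the pictures are not rectified), "R" (3x3) and "t" (3): a world point X has camera coordinates R X + t. Camera axes: x right, y down, z forward; pixel columns grow to the right and rows downward; lengths in m; the calibration is good to about 2 mm. A picture is of the moment at which its call begins: read the wrist's pose just before it. calibration takes no time and is no camera call; for the wrist camera it gives the pose at the moment of the call.
- job_done(): hands the job in; it is judged then, once.
Trained networks look in the newest picture that a camera, given by its name, has taken for a name from the list of things; names that differ only in an ending like _2 or _b are one class to them, and where a whole thing is asked for, a point or a joint stands for the part that bears it (a point fixed in the world has none). Each returns a list of dicts, best first, with "score" (0 to 1); they miss things now and then, are a little off and sometimes report something else, mostly with a low value. They report only what shows in the picture. A call takes as long as a camera call. They do not tell look-alikes from the thing itself.
- recognise(name, camera): "xyz" ([x, y, z] in m, in the coordinates of the camera as it stood for that picture, good to about 4 mm: the middle of the surface that is visible of it).
- cut_out(name, camera): "mask" (384x512 bool, what is visible of it).
- mark_of(name, camera): "xyz" ([x, y, z] in m, in the coordinates of the camera as it stood for that picture, good to about 4 mm: a listed point, or the origin of a listed thing).
The state is a dict: "time": time; "q": joint angles; "qd": joint speeds; "joint_efforts": joint torques, N m; "ee_pos": TCP position; "tcp_rot": TCP orientation; "wrist_force": force on the tool from outside, world axes, zero at the start; "torque": the same for the moment, N m; "opening": finger opening in m; "grasp_force": force on a finger pad.
Only numpy, scipy, OpenCV 4.12 (cv2) and the standard library are available. Lean on these libraries where they do the work, as an engineer would, in place of code of your own. Each camera call takes 0.05 s, during which the arm holds its last target. There are 200 camera calls.

TASK

Build up the parts rack: first stand the bronze bushing upright in the middle of the base frame's deck and let it go. Then take the upper frame (the one with the orange handle) and lower it, under control and without dropping it, onto the base frame so that all four of its posts go fully home in the four corner sockets and it sits level. Leave the grey steel sample and the vial where they stand.

Things in the scene. Friction and masses are not known exactly. Their poses are not given: they have to be found in the camera images.
- base_deck (a point): Centre of the upper face of the base frame's grey deck (110 mm along x, 150 mm along y, 10 mm thick; this point 10 mm above the bench, z up). A blue cup socket stands at each corner: centres at x = +-41, y = +-61 mm, 25 mm square outside, 17 mm square inside, rising 22 mm above the deck, which is its floor.
- base_frame: The whole base frame, screwed to the bench (fixed); origin under the deck's centre at bench height, axes as the deck point. Besides deck and sockets it has a blue edging strip 5 mm high along each long side (x = +-52.5 mm) and a small screwed lug sticking out 12 mm at each short end.
- upper_handle (a point): Centre of the upper frame's orange handle, a straight bar 12 (x) by 100 (y) by 14 (z) mm, over the middle of the frame, 45 mm above its tray floor and 110 mm above its feet; x across the bar and the frame's short side, y along both, z up. With the frame home, feet on the deck, it is 110 mm above the deck point.
- bushing_mid (a point): Bronze bushing (loose, 0.15 kg), a tan ring-shaped cylinder 36 mm in diameter and 30 mm high, standing on the bench; this point is its centre, half-way up; z is its axis.
- steel_sample_mid (a point): Grey turned steel cylinder, 30 mm in diameter and 26 mm high, standing on the bench (loose bystander); this point is its centre.
- vial_mid (a point): White sample vial with a blue cap, 27 mm in diameter and 52 mm high, standing on the bench (loose bystander); this point is its centre.
- bushing: The same bushing; origin at the centre of its underside.
- upper_frame: The upper frame (loose, about 0.4 kg): tray 110 (x) by 150 (y) mm with blue rim (54 to 72 mm up) on four round 13 mm steel posts at x = +-41, y = +-61 mm, last 8 mm tapering to 7 mm. Handle on uprights at y = +-46 mm. Origin midway between the feet, at their height, 110 mm below the handle point. Fits either way round (half turn).
Mind the look-alikes: they are no part of the job. Leave any pink or purple look-alike of the bushing alone.

How it is judged:
By the outcome, as a careful person would: the job done as asked, in the order asked, and still so for the second after the job is handed in, with the robot touching nothing.
It also fails if it takes over 58 s, if anything falls off the work surface, if the arm or the gripper's body presses on something with over 40 N, if the wrist force passes 120 N, or if a joint passes its speed limit or range.

## Working session

There is one attempt and no reset: what is moved stays moved. The work goes in short steps, Python scripts to look and compute and a tool call to move; the robot and the scene stay as the last step left them, time stands still between calls to the robot, and variables do not carry over. Pictures are saved under pics/ and viewed, at most 10 in all, crops included, and the job is handed in when it is done.

Besides the shell and the picture viewer there is one more tool, called after "Request:" as name(argument=value, ...), one argument or row to a line, values as JSON. servo_tool: Moves the arm, as the interface text tells. Its arguments: {"type":"object","properties":{"moves":{"type":"array"},"force":{"type":"number"}},"required":["moves"]}

```bash
mkdir -p pics; cat > h.py <<'E'
from workcell import *
import numpy as np, cv2
from scipy.spatial.transform import Rotation as Ro
def snap(n,f=None):
    c=calibration(n); p,d=camera(n)
    if f: cv2.imwrite('pics/'+f,p[:,:,::-1])
    return c,p,d
def w(c,x): return np.asarray(c["R"]).T@(np.asarray(x)-np.asarray(c["t"]))
def px(c,X):
    r,_=cv2.Rodrigues(np.asarray(c["R"],float)); return cv2.projectPoints(np.array([X],float),r,np.asarray(c["t"],float),np.asarray(c["camera_matrix"],float),np.asarray(c["dist"],float))[0].ravel().round(0)
def cloud(c,d,mask):
    v,u=np.nonzero(mask&(d>0)); z=d[v,u]
    n=cv2.undistortPoints(np.stack([u,v],1).astype(float)[:,None],np.asarray(c["camera_matrix"],float),np.asarray(c["dist"],float))[:,0]
    return (np.c_[n*z[:,None],z]-np.asarray(c["t"]))@np.asarray(c["R"]), u, v
E
python3 - <<'E'
from h import *
o=get_obs(); print(o['time'],grasp_offset,o['tcp_rot'],o['ee_pos'],o['opening'])
for n in ("scene","side"):
    c,p,d=snap(n,n+'0.png'); print(n,w(c,[0,0,0]).round(3))
    for t in ("base_deck","upper_handle","bushing_mid","steel_sample_mid","vial_mid"):
        for r in mark_of(t,n)[:3]: X=w(c,r["xyz"]); print(t,round(r["score"],2),X.round(3),px(c,X))
print(get_obs()['time'])
E
```

```text
0.0 0.0187 [-1.79924631e+02 -1.35098463e-03  1.60297955e+01] [ 0.15183261 -0.52839622  0.23059044] 0.08533860541837657
scene [0.037 0.536 0.695]
base_deck 0.97 [ 0.547 -0.04   0.013] [250. 193.]
upper_handle 0.7 [ 0.509 -0.282  0.11 ] [311. 136.]
bushing_mid 0.84 [0.45  0.33  0.014] [173. 297.]
bushing_mid 0.7 [0.518 0.291 0.013] [167. 269.]
bushing_mid 0.68 [0.358 0.339 0.015] [198. 324.]
steel_sample_mid 0.62 [0.458 0.207 0.012] [210. 261.]
vial_mid 0.48 [0.591 0.275 0.028] [152. 246.]
side [0.239 0.928 0.714]
base_deck 0.56 [ 0.557 -0.038  0.006] [244. 194.]
upper_handle 0.98 [ 0.505 -0.278  0.108] [279. 135.]
bushing_mid 0.86 [0.453 0.334 0.015] [238. 287.]
bushing_mid 0.85 [0.362 0.348 0.011] [274. 301.]
bushing_mid 0.79 [0.52  0.294 0.011] [217. 270.]
steel_sample_mid 0.51 [0.46  0.209 0.017] [250. 250.]
vial_mid 0.69 [0.451 0.336 0.016] [238. 287.]
vial_mid 0.53 [0.595 0.275 0.024] [191. 255.]
0.6
```

View pics/scene0.png

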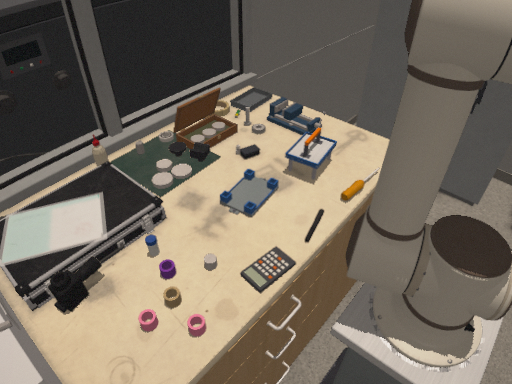

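View pics/side0.png

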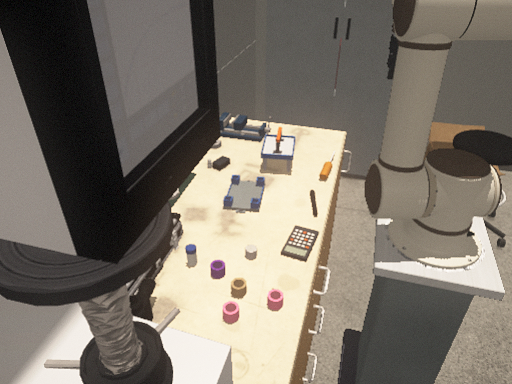

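The scene picture shows these candidates for the bushing: tan ring (172,297), purple (167,269), pink (197,324), pink (148,320) and tan-white rings on the far mat (166,137). The tan one at (172,297) fits the description. The base frame is at (250,193) and the orange handle at (313,138). The side picture agrees, with the tan ring at (238,287).

```bash
python3 - <<'E'
from h import *
c,p,d=snap("scene")
cv2.imwrite('pics/crop1.png',cv2.resize(p[220:345,120:240][:,:,::-1],None,fx=4,fy=4))
for t in ("base_deck","upper_handle","bushing_mid"):
    r=cut_out(t,"scene")[0]; P,u,v=cloud(c,d,r["mask"])
    if t=="base_deck": P=P[(P[:,2]<0.04)]
    if t=="upper_handle":
        rgb=p[v,u].astype(int); o=(rgb[:,0]>rgb[:,2]+90)&(P[:,2]>.08); print(o.sum(),len(P)); P=P[o]
    print(t,round(r["score"],2),len(P),u.mean(),v.mean(),P.mean(0).round(4),P.max(0).round(3),P.min(0).round(3)); print(cv2.minAreaRect((P[:,:2]*1000).astype(np.float32)))
    if len(P)>5: e=np.linalg.svd(P[:,:2]-P[:,:2].mean(0),full_matrices=False)[2][0]; print(np.degrees(np.arctan2(e[1],e[0])))
E
```

```text
base_deck 0.86 1534 249.1153846153846 193.92698826597132 [ 0.5487 -0.0367  0.0128] [0.612 0.045 0.034] [ 0.488 -0.137 -0.004]
((551.4801025390625, -45.52534484863281), (109.40636444091797, 182.9327850341797), 8.064123153686523)
95.48310984646224
86 1292
upper_handle 0.78 86 310.6261609907121 150.74767801857584 [ 0.5018 -0.2761  0.1152] [ 0.515 -0.231  0.119] [ 0.492 -0.327  0.106]
((503.75201416015625, -278.85845947265625), (12.037467956542969, 97.69322204589844), 8.353126525878906)
98.57979184663218
bushing_mid 0.88 339 196.6843657817109 325.3126843657817 [0.3571 0.3442 0.0193] [0.391 0.361 0.034] [ 0.341  0.324 -0.001]
((366.5550537109375, 343.09954833984375), (34.685062408447266, 50.8970947265625), 85.96240997314453)
151.26397815543987
```

View pics/crop1.png

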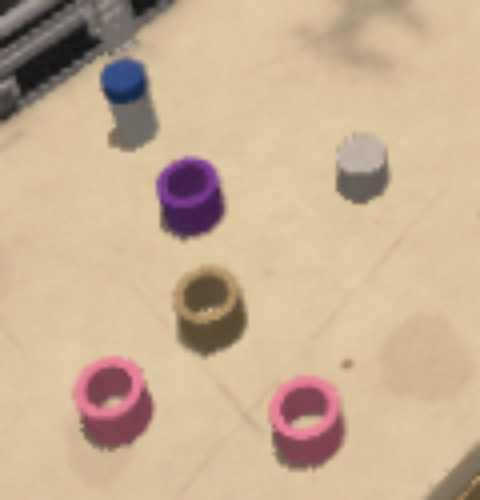

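The crop confirms it: tan ring in the middle at about (208,310), purple above it at (190,197), pink ones below at (113,402) and (307,422). The tan ring is at about (0.452, 0.332).

Request:
servo_tool(
  moves=[
    [[0,0,0],[0.026,-0.035,0],100],
    [[0,0,0],[0.026,-0.035,0],100],
    [[0,0,0],[0.026,-0.035,0],100],
    [[0,0,0],[0.026,-0.035,0],100],
    [[0,0,0],[0.026,-0.035,0],100],
    [[0,0,0],[0.026,-0.035,0],100],
    [[0,0,0],[0.026,-0.035,0],100],
    [[0,0,0],[0.026,-0.035,0],100],
    [[0,0,0],[0.026,-0.035,0],100],
    [[0,0,0],[0.026,-0.035,0],100],
    [[0,0,0],[0.026,-0.035,0],100],
    [[0,0,0],[0.026,-0.035,0],100],
  ],
)

```text
time: 2.0
ee_pos: [0.336, -0.037, 0.2316]
tcp_rot: [180.0, -0.1, 16.0]
wrist_force: [1.9, -0.0, 0.5]
opening: 0.0856
grasp_force: 0.0
```

Request:
servo_tool(
  moves=[
    [[0,0,0],[0.026,-0.035,0],100],
    [[0,0,0],[0.026,-0.035,0],100],
    [[0,0,0],[0.026,-0.035,0],100],
    [[0,0,0],[0.026,-0.035,0],100],
    [[0,0,0],[0.026,-0.035,0],100],
    [[0,0,0],[0.026,-0.035,0],100],
    [[0,0,8.5],[0,0,0],60],
    [[0,0,8.5],[0,0,0],60],
    [[0,0,8.5],[0,0,0],60],
    [[0,0,8.5],[0,0,0],60],
    [[0,0,8.5],[0,0,0],60],
    [[0,0,8.5],[0,0,0],60],
  ],
)

```text
time: 3.2
ee_pos: [0.4379, -0.0606, 0.2325]
tcp_rot: [-169.4, 5.3, -14.6]
wrist_force: [0.9, 0.6, 1.0]
opening: 0.0513
grasp_force: 0.0
```

```bash
cat > look.py <<'E'
from h import *
import sys
o=get_obs(); c,p,d=snap("wrist",sys.argv[1]); print(o['time'],np.round(o['ee_pos'],4),np.round(o['tcp_rot'],2),np.round(o['q'],1),o['opening'])
for t in sys.argv[2:]:
    for r in mark_of(t,"wrist")[:4]:
        X=w(c,r["xyz"]); print(t,round(r["score"],2),X.round(4),px(c,X))
np.savez('last.npz',d=d)
E
python3 look.py w1.png bushing_mid
```

```text
3.2 [ 0.4379 -0.0606  0.2325] [-169.42    5.3   -14.62] [-14.7  -4.9  -0.4  99.8  10.6 179.9] 0.05131749629925453
bushing_mid 0.93 [0.4423 0.4049 0.0124] [ 28. 204.]
bushing_mid 0.91 [0.5152 0.291  0.0166] [ 53. 151.]
bushing_mid 0.88 [0.4527 0.3283 0.0141] [ 57. 191.]
bushing_mid 0.63 [0.364  0.3455 0.0181] [ 73. 239.]
```

View pics/w1.png

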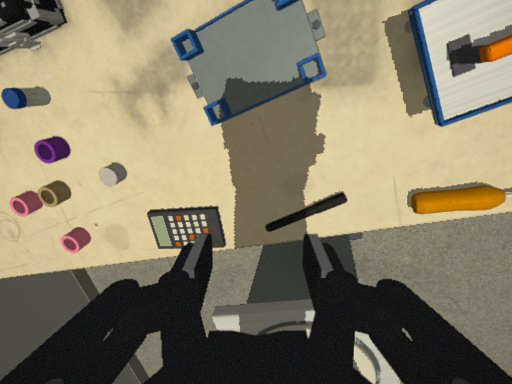

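The wrist view shows the tan ring at (53,194), base frame sockets at (187,44), (216,110), (312,67), and the handle at (495,48). Joint 6 hit its limit, so I'll use yaw 135 instead.

```bash
cat > plan.py <<'E'
from h import *
import sys
# args: x y z yaw ; prints turn (tool rotvec), then shift in tool axes after the turn
x,y,z,yaw=map(float,sys.argv[1:5]); o=get_obs()
A=Ro.from_euler('xyz',o['tcp_rot'],degrees=True); B=Ro.from_euler('xyz',[180,0,yaw],degrees=True)
print('t',round(o['time'],2),np.round(o['ee_pos'],4),np.round(o['tcp_rot'],1))
print('turn',(A.inv()*B).as_rotvec(degrees=True).round(2),'shift after',B.inv().apply(np.array([x,y,z])-o['ee_pos']).round(4))
F=Ro.from_euler('xyz',[180,0,o['tcp_rot'][2]],degrees=True)
print('level only',(A.inv()*F).as_rotvec(degrees=True).round(2))
E
python3 plan.py 0.452 0.331 0.20 135
```

```text
t 3.3 [ 0.4373 -0.0629  0.2323] [-169.5    5.3  -14.9]
turn [ -10.68  -11.87 -149.69] shift after [0.2682 0.2889 0.0323]
level only [-10.5    5.33  -0.49]
```

Request:
servo_tool(
  moves=[
    [[-5.25,2.65,0],[0,0,0],75],
    [[-5.25,2.65,0],[0,0,0],75],
    [[0,0,-8.5],[0,0,0],75],
    [[0,0,-8.5],[0,0,0],75],
    [[0,0,-8.5],[0,0,0],75],
    [[0,0,-8.5],[0,0,0],75],
    [[0,0,-8.5],[0,0,0],75],
    [[0,0,-8.5],[0,0,0],75],
    [[0,0,-8.5],[0,0,0],75],
    [[0,0,-8.5],[0,0,0],75],
    [[0,0,-8.5],[0,0,0],75],
    [[0,0,-8.5],[0,0,0],75],
  ],
)

```text
time: 4.5
ee_pos: [0.431, -0.0894, 0.2327]
tcp_rot: [-179.9, -1.4, 72.8]
wrist_force: [-0.1, -0.7, -0.4]
opening: 0.0639
grasp_force: 0.0
```

Request:
servo_tool(
  moves=[
    [[0,0,-8.5],[0,0,0],75],
    [[0,0,-8.5],[0,0,0],75],
    [[0,0,-8.5],[0,0,0],75],
    [[0,0,-8.5],[0,0,0],75],
    [[0,0,-8.5],[0,0,0],75],
    [[0,0,-8.5],[0,0,0],75],
    [[0,0,-8.5],[0,0,0],75],
  ],
)

```text
time: 5.2
ee_pos: [0.431, -0.0894, 0.2327]
tcp_rot: [178.8, -0.8, 132.3]
wrist_force: [-0.5, -0.1, 0.1]
opening: 0.0639
grasp_force: 0.0
```

```bash
python3 plan.py 0.452 0.331 0.16 135
```

```text
t 5.2 [ 0.431  -0.0894  0.2327] [178.8  -0.8 132.3]
turn [ 1.17 -0.78 -2.72] shift after [0.2824 0.3121 0.0727]
level only [ 1.15 -0.8  -0.01]
```

Request:
servo_tool(
  moves=[
    [[1.17,-0.78,-2.72],[0,0,0],75],
    [[0,0,0],[0.0282,0.0312,0.0073],75],
    [[0,0,0],[0.0282,0.0312,0.0073],75],
    [[0,0,0],[0.0282,0.0312,0.0073],75],
    [[0,0,0],[0.0282,0.0312,0.0073],75],
    [[0,0,0],[0.0282,0.0312,0.0073],75],
    [[0,0,0],[0.0282,0.0312,0.0073],75],
    [[0,0,0],[0.0282,0.0312,0.0073],75],
    [[0,0,0],[0.0282,0.0312,0.0073],75],
    [[0,0,0],[0.0282,0.0312,0.0073],75],
    [[0,0,0],[0.0282,0.0312,0.0073],75],
    [[0,0,0],[0,0,0],75],
  ],
)

```text
time: 6.4
ee_pos: [0.4539, 0.3342, 0.1575]
tcp_rot: [-179.9, -0.1, 134.9]
wrist_force: [-0.7, -0.7, 0.4]
opening: 0.064
grasp_force: 0.0
```

```bash
cat > ring.py <<'E'
from h import *
o=get_obs(); c,p,d=snap("wrist","w2.png"); print(o['time'],o['ee_pos'],o['opening'])
for r in mark_of("bushing_mid","wrist"): print(round(r["score"],2),w(c,r["xyz"]).round(4))
for r in cut_out("bushing_mid","wrist"):
    P,u,v=cloud(c,d,r["mask"]); T=P[(P[:,2]>.026)&(P[:,2]<.034)]
    if len(T)<20: continue
    (cx,cy),s,_=cv2.minAreaRect((T[:,:2]*1000).astype(np.float32)); e,er=cv2.minEnclosingCircle((T[:,:2]*1000).astype(np.float32))
    print(round(r["score"],2),u.mean().round(),v.mean().round(),p[v,u].mean(0).round(),len(T),cx,cy,s,e,er)
E
python3 ring.py; python3 plan.py 0.452 0.331 0.16 135
```

```text
6.4 [0.45394105 0.33420519 0.15745585] 0.06396371267869069
0.62 [0.3616 0.3461 0.0164]
0.59 [0.4514 0.3278 0.016 ]
0.58 [0.4425 0.4036 0.0144]
0.18 [0.4607 0.2094 0.0137]
0.69 255.0 179.0 [95. 80. 52.] 535 449.43280029296875 334.3760070800781 (34.49646759033203, 34.29391860961914) (450.28717041015625, 334.1300964355469) 17.99337387084961
0.67 272.0 243.0 [85. 43. 97.] 507 517.096923828125 292.6587829589844 (35.301719665527344, 35.18050765991211) (517.5543823242188, 292.390625) 18.39039421081543
0.65 303.0 126.0 [118.  64.  72.] 629 444.73870849609375 404.74761962890625 (35.20317459106445, 34.55017852783203) (444.68505859375, 404.2882995605469) 17.841373443603516
0.63 196.0 108.0 [116.  64.  72.] 702 360.9028625488281 344.25152587890625 (35.792686462402344, 35.489471435546875) (360.94061279296875, 344.16778564453125) 18.116987228393555
t 6.55 [0.4546 0.3301 0.1595] [-179.9   -0.   134.7]
turn [-0.05 -0.02 -0.34] shift after [ 0.0025 -0.0013 -0.0005]
level only [-0.05 -0.02  0.  ]
```

View pics/w2.png

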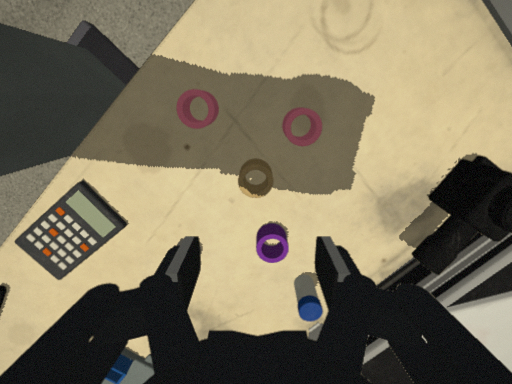

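The view shows the tan ring at (255,179), with purple at (272,243) and pinks at (197,108) and (303,126), all clear of the finger line. Descending.

```bash
python3 plan.py 0.451 0.332 0.006 135
```

```text
t 6.55 [0.4546 0.3301 0.1595] [-179.9   -0.   134.7]
turn [-0.05 -0.02 -0.34] shift after [ 0.0039 -0.0013  0.1535]
level only [-0.05 -0.02  0.  ]
```

Request:
servo_tool(
  moves=[
    [[0,0,0],[0.004,-0.001,0.03],75],
    [[0,0,0],[0,0,0.03],75],
    [[0,0,0],[0,0,0.03],75],
    [[0,0,0],[0,0,0.03],75],
    [[0,0,0],[0,0,0.02],75],
    [[0,0,0],[0,0,0.013],75],
    [[0,0,0],[0,0,0],75],
    [[0,0,0],[0,0,0],30],
    [[0,0,0],[0,0,0],30],
    [[0,0,0],[0,0,0],30],
    [[0,0,0],[0,0,0],30],
    [[0,0,0],[0,0,0],30],
  ],
  force=35,
)

```text
time: 7.75
ee_pos: [0.4523, 0.3326, 0.0084]
tcp_rot: [179.9, 0.0, 134.6]
wrist_force: [-0.3, -1.9, 6.4]
opening: 0.0346
grasp_force: 35.2
```

Request:
servo_tool(
  moves=[
    [[0,0,0],[0,0,-0.015],30],
    [[0,0,0],[0,0,-0.03],30],
    [[0,0,0],[0,0,-0.04],30],
    [[0,0,0],[0,0,-0.04],30],
    [[0,0,0],[0,0,-0.04],30],
    [[0,0,-8],[0,0,0],30],
    [[0,0,-8],[0,0,0],30],
    [[0,0,-8],[0,0,0],30],
    [[0,0,-8],[0,0,0],30],
    [[0,0,-8],[0,0,0],30],
    [[0,0,-8],[0,0,0],30],
    [[0,0,-5],[0,0,0],30],
  ],
)

```text
time: 8.95
ee_pos: [0.4515, 0.3322, 0.1728]
tcp_rot: [180.0, 0.0, -172.1]
wrist_force: [-0.1, -0.1, -1.3]
opening: 0.0345
grasp_force: 35.4
```

```bash
python3 plan.py 0.50 0.0 0.17 188
```

```text
t 8.95 [0.4515 0.3322 0.1728] [ 180.     0.  -172.1]
turn [ 0.03  0.01 -0.1 ] shift after [-0.0018 -0.3357  0.0028]
level only [0.03 0.01 0.  ]
```

Request:
servo_tool(
  moves=[
    [[0,0,0],[-0.005,-0.0425,-0.003],30],
    [[0,0,0],[-0.005,-0.0425,-0.003],30],
    [[0,0,0],[-0.005,-0.0425,-0.003],30],
    [[0,0,0],[-0.005,-0.0425,-0.003],30],
    [[0,0,0],[-0.005,-0.0425,-0.003],30],
    [[0,0,0],[-0.005,-0.0425,-0.003],30],
    [[0,0,0],[-0.005,-0.0425,-0.003],30],
    [[0,0,0],[-0.005,-0.0425,-0.003],30],
    [[0,0,0],[-0.005,-0.0425,-0.003],30],
    [[0,0,0],[0,0,0],30],
    [[0,0,0],[0,0,0],30],
    [[0,0,0],[0,0,0],30],
  ],
)

```text
time: 10.15
ee_pos: [0.5465, -0.0404, 0.199]
tcp_rot: [180.0, -0.0, -172.4]
wrist_force: [0.2, 0.6, -1.2]
opening: 0.0345
grasp_force: 35.7
```

```bash
cat > base.py <<'E'
from h import *
import sys
from scipy.optimize import least_squares
o=get_obs(); c,p,d=snap(sys.argv[1],sys.argv[2]); print(o['time'],np.round(o['ee_pos'],4),o['tcp_rot'].__repr__())
for r in mark_of("base_deck",sys.argv[1])[:2]: print(round(r["score"],2),w(c,r["xyz"]).round(4))
P,u,v=cloud(c,d,np.ones(d.shape,bool)); rgb=p[v,u].astype(int)
near=np.hypot(P[:,0]-.55,P[:,1]+.04)<.13
dk=near&(np.hypot(P[:,0]-.55,P[:,1]+.04)<.04); 
print('deck z',np.percentile(P[dk,2],[10,50,90]).round(4))
s=near&(rgb[:,2]>rgb[:,0]+15)&(P[:,2]>.026)&(P[:,2]<.038)
S=P[s]; print(len(S),'top z',np.median(S[:,2]))
# model of socket-top rings: points should lie at square-distance 8.5..12.5 mm from a socket centre
C=np.array([[a,b] for a in(-.041,.041) for b in(-.061,.061)])
def res(q):
    a=np.radians(q[2]*100); R=np.array([[np.cos(a),-np.sin(a)],[np.sin(a),np.cos(a)]])
    L=(S[:,:2]-q[:2])@R
    D=np.abs(L[:,None]-C).max(2).min(1)
    return D-.0105
best=min((least_squares(res,[x,y,a/100],loss='soft_l1',f_scale=.002,diff_step=1e-4) for x in(.545,.552) for y in(-.045,-.037) for a in(4,8,12)),key=lambda r:r.cost)
q=best.x; print('base',q[:2].round(4),'yaw',(q[2]*100).round(2),'rms',np.sqrt(np.mean(best.fun**2)).round(4))
a=np.radians(q[2]*100);R=np.array([[np.cos(a),-np.sin(a)],[np.sin(a),np.cos(a)]])
L=(S[:,:2]-q[:2])@R; print(np.bincount(np.abs(L[:,None]-C).max(2).argmin(1)))
E
python3 base.py wrist w3.png; python3 base.py scene s2.png
```

```text
10.15 [ 0.5465 -0.0404  0.199 ] array([ 1.79977242e+02, -1.35962629e-02, -1.72384723e+02])
0.72 [ 0.5571 -0.0423  0.0145]
deck z [0.0115 0.256  0.2901]
1186 top z 0.032333201344322396
base [ 0.5532 -0.0413] yaw 8.21 rms 0.0013
[314 295 301 276]
10.25 [ 0.5465 -0.04    0.1988] array([ 1.79981960e+02, -1.71205304e-02, -1.72327769e+02])
0.69 [ 0.5476 -0.0399  0.01  ]
deck z [0.0096 0.3263 0.4532]
193 top z 0.029809711207406962
base [ 0.5512 -0.0416] yaw 8.27 rms 0.0015
[43 55 42 53]
```

View pics/w3.png

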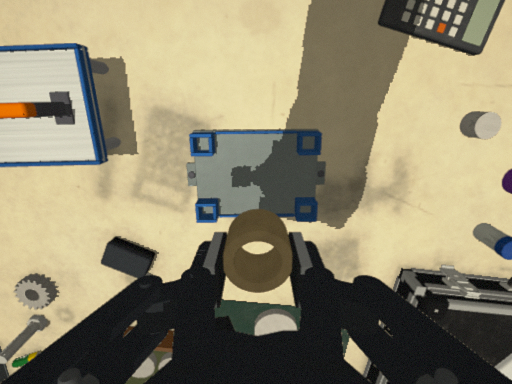

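The deck is centred at about pixel (256,175) and its four sockets are at (203,143), (309,142), (207,209), (305,208). Both fits agree: base at (0.5525,-0.0414), yaw 8.2.

Request:
servo_tool(
  moves=[
    [[0,0,-0.5],[-0.006,-0.002,0.02],30],
    [[0,0,0],[0,0,0.035],30],
    [[0,0,0],[0,0,0.035],30],
    [[0,0,0],[0,0,0.035],30],
    [[0,0,0],[0,0,0.025],30],
    [[0,0,0],[0,0,0.015],30],
    [[0,0,0],[0,0,0.008],30],
    [[0,0,0],[0,0,0.004],30],
    [[0,0,0],[0,0,0],30],
    [[0,0,0],[0,0,0],30],
  ],
)

```text
time: 11.35
ee_pos: [0.5535, -0.0423, 0.0227]
tcp_rot: [-180.0, 0.1, -171.9]
wrist_force: [-0.1, 1.3, -2.5]
opening: 0.0345
grasp_force: 35.6
```

Request:
servo_tool(
  moves=[
    [[0,0,0],[0,0,0.002],30],
    [[0,0,0],[0,0,0.001],30],
    [[0,0,0],[0,0,0.001],30],
    [[0,0,0],[0,0,0],30],
  ],
)

```text
time: 11.75
ee_pos: [0.553, -0.0423, 0.0184]
tcp_rot: [-180.0, 0.0, -171.9]
wrist_force: [-2.0, 0.1, 4.9]
opening: 0.0345
grasp_force: 36.2
```

Request:
servo_tool(
  moves=[
    [[0,0,0],[0,0,0],55],
    [[0,0,0],[0,0,0],60],
    [[0,0,0],[0,0,0],65],
    [[0,0,0],[0,0,-0.01],65],
    [[0,0,0],[0,0,-0.03],65],
    [[0,0,0],[0,0,-0.05],65],
    [[0,0,0],[0,0,-0.05],65],
    [[0,0,0],[0,0,-0.05],65],
    [[0,0,0],[0,0,-0.04],65],
    [[0,0,0],[0,0,0],65],
  ],
)

```text
time: 12.75
ee_pos: [0.5543, -0.0424, 0.2547]
tcp_rot: [-179.9, 0.5, -171.9]
wrist_force: [-0.1, -0.4, -0.3]
opening: 0.0554
grasp_force: 0.0
```

```bash
python3 base.py wrist w4.png; sed 's/w2.png/w5.png/' ring.py > r2.py; python3 r2.py; python3 plan.py 0.5038 -0.279 0.25 98.3
```

```text
12.75 [ 0.5543 -0.0424  0.2547] array([-179.88993049,    0.50432946, -171.91593079])
0.95 [ 0.5549 -0.0433  0.012 ]
deck z [0.0212 0.3327 0.3471]
866 top z 0.03234742753777928
base [ 0.5532 -0.0413] yaw 8.25 rms 0.0013
[230 219 211 206]
12.85 [ 0.5533177  -0.04232155  0.2489575 ] 0.05564504455006361
0.8 [ 0.5502 -0.045   0.0253]
0.74 [0.5928 0.279  0.0275]
0.71 [0.5187 0.2931 0.0152]
0.77 494.0 170.0 [79. 42. 87.] 294 519.4003295898438 288.5283508300781 (35.5994873046875, 29.679636001586914) (517.9216918945312, 290.724609375) 18.37720489501953
0.65 258.0 161.0 [112.  95.  62.] 49 546.3770141601562 -44.06017303466797 (29.70454978942871, 30.044557571411133) (546.293212890625, -43.4906005859375) 16.389205932617188
t 13.0 [ 0.5524 -0.0422  0.2462] [ 1.800e+02 -1.000e-01 -1.719e+02]
turn [-0.09 -0.14 89.79] shift after [-0.2273 -0.0823 -0.0038]
level only [ 0.03 -0.15 -0.  ]
```

View pics/w4.png

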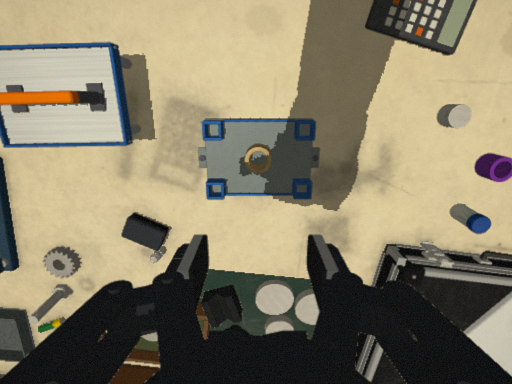

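The bushing stands upright at (257,159), in the middle of the deck (its centre is about (259,158)). The handle is at (40,97). On to the upper frame.

Request:
servo_tool(
  moves=[
    [[0,0,8.2],[0,0,0],70],
    [[0,0,8.2],[0,0,0],70],
    [[0,0,8.2],[0,0,0],70],
    [[0,0,8.2],[0,0,0],70],
    [[0,0,8.2],[0,0,0],70],
    [[0,0,8.2],[0,0,0],70],
    [[0,0,8.2],[0,0,0],70],
    [[0,0,8.2],[0,0,0],70],
    [[0,0,8.2],[0,0,0],70],
    [[0,0,8.2],[0,0,0],70],
    [[0,0,7.8],[0,0,0],70],
  ],
)

```text
time: 14.1
ee_pos: [0.5523, -0.0422, 0.2461]
tcp_rot: [-179.8, -0.0, 97.9]
wrist_force: [0.2, 0.4, 1.1]
opening: 0.0599
grasp_force: 0.0
```

Request:
servo_tool(
  moves=[
    [[0,0,0],[-0.038,-0.0137,0],70],
    [[0,0,0],[-0.038,-0.0137,0],70],
    [[0,0,0],[-0.038,-0.0137,0],70],
    [[0,0,0],[-0.038,-0.0137,0],70],
    [[0,0,0],[-0.038,-0.0137,0],70],
    [[0,0,0],[-0.038,-0.0137,0],70],
    [[0,0,0],[0,0,0],70],
    [[0,0,0],[0,0,0],70],
    [[0,0,0],[0,0,0],70],
  ],
)

```text
time: 15.0
ee_pos: [0.5043, -0.279, 0.2468]
tcp_rot: [-179.9, -0.1, 98.3]
wrist_force: [0.6, 0.1, 0.0]
opening: 0.0597
grasp_force: 0.0
```

```bash
cat > hand.py <<'E'
from h import *
import sys
o=get_obs(); c,p,d=snap("wrist",sys.argv[1]); print(o['time'],np.round(o['ee_pos'],4),np.round(o['tcp_rot'],2))
for r in mark_of("upper_handle","wrist")[:2]: print(round(r["score"],2),w(c,r["xyz"]).round(4))
P,u,v=cloud(c,d,np.ones(d.shape,bool)); hsv=cv2.cvtColor(p,cv2.COLOR_RGB2HSV)[v,u].astype(int)
for nm,s in (('handle',(hsv[:,0]<20)&(hsv[:,1]>150)&(P[:,2]>.10)&(P[:,2]<.13)),('rim',(hsv[:,0]>95)&(hsv[:,0]<125)&(hsv[:,1]>120)&(P[:,2]>.066)&(P[:,2]<.08))):
    S=P[s&(np.hypot(P[:,0]-.504,P[:,1]+.279)<.14)]
    if len(S)>10: print(nm,len(S),np.median(S[:,2]),cv2.minAreaRect((S[:,:2]*1000).astype(np.float32)),S[:,:2].mean(0))
E
python3 hand.py w6.png; python3 plan.py 0.5038 -0.279 0.09 98.3
```

```text
15.0 [ 0.5043 -0.279   0.2468] [-1.7991e+02 -7.0000e-02  9.8310e+01]
0.65 [ 0.507  -0.283   0.1091]
handle 991 0.11769557151082229 ((505.0767822265625, -280.486083984375), (11.116914749145508, 99.43929290771484), 8.695992469787598) [ 0.50450075 -0.27738689]
rim 1090 0.07265449071135907 ((504.828125, -280.89569091796875), (108.17366027832031, 148.70346069335938), 8.879310607910156) [ 0.50264061 -0.28025511]
t 15.1 [ 0.5046 -0.2787  0.2473] [-180.    -0.    98.4]
turn [-0.04 -0.03  0.06] shift after [-0.0002 -0.0009  0.1573]
level only [-0.04 -0.03  0.  ]
```

View pics/w6.png

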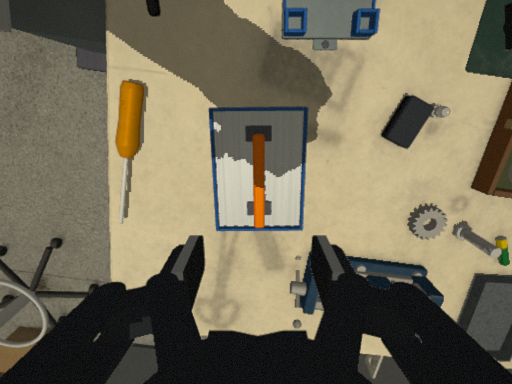

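The orange handle lies at (259,180) in the middle of the tray, which spans (210,107) to (305,229). The frame is at (0.505,-0.2807), yaw about 8.8.

Request:
servo_tool(
  moves=[
    [[0,0,-0.4],[-0.002,0,0.03],70],
    [[0,0,0],[0,0,0.035],70],
    [[0,0,0],[0,0,0.035],70],
    [[0,0,0],[0,0,0.03],70],
    [[0,0,0],[0,0,0.017],70],
    [[0,0,0],[0,0,0.01],70],
    [[0,0,0],[0,0,0],70],
    [[0,0,0],[0,0,0],0],
    [[0,0,0],[0,0,0],0],
    [[0,0,0],[0,0,0],0],
    [[0,0,0],[0,0,0],0],
    [[0,0,0],[0,0,0],0],
  ],
  force=80,
)

```text
time: 16.3
ee_pos: [0.5054, -0.282, 0.0916]
tcp_rot: [179.9, 0.1, 98.7]
wrist_force: [2.4, 0.7, 5.9]
opening: 0.0107
grasp_force: 79.1
```

Request:
servo_tool(
  moves=[
    [[0,0,0],[0,0,0],0],
    [[0,0,0],[0,0,0],0],
  ],
)

```text
time: 16.5
ee_pos: [0.5054, -0.2819, 0.0915]
tcp_rot: [179.9, 0.1, 98.7]
wrist_force: [3.9, 1.0, 6.4]
opening: 0.0104
grasp_force: 79.2
```

Request:
servo_tool(
  moves=[
    [[0,0,0],[0,0,-0.005],0],
    [[0,0,0],[0,0,-0.01],0],
    [[0,0,0],[0,0,-0.02],0],
    [[0,0,0],[0,0,-0.025],0],
    [[0,0,0],[0,0,-0.025],0],
    [[0,0,0],[0,0,-0.015],0],
    [[0,0,0],[0,0,0],0],
    [[0,0,0],[0,0,0],0],
  ],
)

```text
time: 17.3
ee_pos: [0.5045, -0.2817, 0.19]
tcp_rot: [-179.9, -0.0, 98.7]
wrist_force: [0.5, -0.1, -4.7]
opening: 0.0104
grasp_force: 78.2
```

```bash
python3 plan.py 0.5536 -0.0425 0.19 98.15
```

```text
t 17.3 [ 0.5045 -0.2817  0.19  ] [-179.9   -0.    98.7]
turn [-0.06 -0.03  0.53] shift after [ 0.2298  0.0825 -0.    ]
level only [-0.06 -0.03  0.  ]
```

Request:
servo_tool(
  moves=[
    [[0,0,0.5],[0,0,0],0],
    [[0,0,0],[0.012,0.0043,0],0],
    [[0,0,0],[0.018,0.0065,0],0],
    [[0,0,0],[0.024,0.0087,0],0],
    [[0,0,0],[0.024,0.0087,0],0],
    [[0,0,0],[0.024,0.0087,0],0],
    [[0,0,0],[0.025,0.0087,0],0],
    [[0,0,0],[0.025,0.0087,0],0],
    [[0,0,0],[0.024,0.0087,0],0],
    [[0,0,0],[0.024,0.0087,0],0],
    [[0,0,0],[0.018,0.0065,0],0],
    [[0,0,0],[0.012,0.0043,0],0],
  ],
)

```text
time: 18.5
ee_pos: [0.5533, -0.0404, 0.1897]
tcp_rot: [-179.9, -0.0, 98.3]
wrist_force: [0.0, -0.7, -3.9]
opening: 0.0108
grasp_force: 78.2
```

Request:
servo_tool(
  moves=[
    [[0,0,0],[0,0,0.02],0],
    [[0,0,0],[0,0,0.015],0],
    [[0,0,0],[0,0,0],0],
    [[0,0,0],[0,0,0],0],
    [[0,0,0],[0,0,0],0],
  ],
)

```text
time: 19.0
ee_pos: [0.5538, -0.0427, 0.1563]
tcp_rot: [180.0, 0.0, 98.1]
wrist_force: [1.1, 0.2, -3.4]
opening: 0.0105
grasp_force: 78.2
```

```bash
python3 plan.py 0.5536 -0.0425 0.1 98.15; cat > rim.py <<'E'
from h import *
import sys
for cam in ("scene","wrist"):
    o=get_obs(); c,p,d=snap(cam,cam[0]+sys.argv[1]); P,u,v=cloud(c,d,np.ones(d.shape,bool)); hsv=cv2.cvtColor(p,cv2.COLOR_RGB2HSV)[v,u].astype(int)
    near=np.hypot(P[:,0]-.553,P[:,1]+.042)<.15; zr=o['ee_pos'][2]-.0915+.072
    S=P[near&(hsv[:,0]>95)&(hsv[:,0]<125)&(hsv[:,1]>110)&(abs(P[:,2]-zr)<.004)]
    if len(S)>20:
        print(cam,len(S),np.median(S[:,2]).round(4),zr.round(4),cv2.minAreaRect((S[:,:2]*1000).astype(np.float32)))
        A=np.c_[S[:,:2]-[.553,-.042],np.ones(len(S))]; print('tilt deg x,y',np.degrees(np.linalg.lstsq(A,S[:,2],rcond=None)[0][:2]).round(2))
    H=P[near&(hsv[:,0]<20)&(hsv[:,1]>150)&(P[:,2]>zr+.03)]
    if len(H)>20: print('handle',cv2.minAreaRect((H[:,:2]*1000).astype(np.float32)))
E
python3 rim.py 7.png
```

```text
t 19.0 [ 0.5538 -0.0427  0.1563] [180.    0.   98.1]
turn [ 0.02  0.01 -0.  ] shift after [ 0.0002 -0.0001  0.0563]
level only [0.02 0.01 0.  ]
scene 165 0.135 0.1368 ((550.57373046875, -42.02007293701172), (109.92379760742188, 150.72433471679688), 8.177398681640625)
tilt deg x,y [ 0.26 -0.06]
handle ((548.5391235351562, -18.52997589111328), (20.62160873413086, 52.51994705200195), 25.713396072387695)
wrist 3512 0.1373 0.1369 ((553.0414428710938, -41.050559997558594), (108.72699737548828, 148.6690216064453), 8.143704414367676)
tilt deg x,y [0.09 0.37]
handle ((551.3350219726562, -31.388916015625), (81.29158020019531, 81.25120544433594), 52.39786911010742)
```

```bash
python3 -c "
import cv2
a=cv2.imread('pics/s7.png');cv2.imwrite('pics/c7.png',cv2.resize(a[90:260,170:340],None,fx=3.5,fy=3.5,interpolation=2))"
```

```text
(no output)
```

View pics/c7.png

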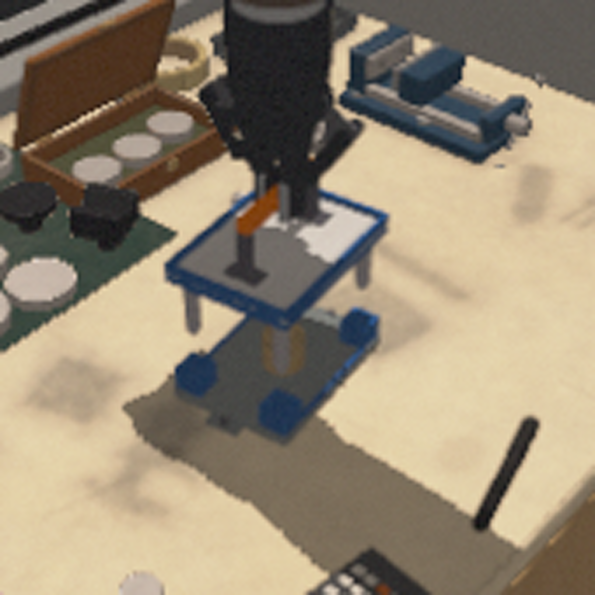

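The crop shows the held frame level over the base, posts at (193,308), (282,345), (363,268) above sockets at (195,375), (280,410), (360,327), bushing inside. Alignment is within 1 mm in both cameras, so I'm lowering.

Request:
servo_tool(
  moves=[
    [[0,0,0],[0,0,0.01],0],
    [[0,0,0],[0,0,0.01],0],
    [[0,0,0],[0,0,0.006],0],
    [[0,0,0],[0,0,0.004],0],
    [[0,0,0],[0,0,0.004],0],
    [[0,0,0],[0,0,0.004],0],
    [[0,0,0],[0,0,0],0],
  ],
)

```text
time: 19.8
ee_pos: [0.5533, -0.0423, 0.1169]
tcp_rot: [-179.9, -0.0, 98.2]
wrist_force: [0.2, -0.0, -3.9]
opening: 0.0103
grasp_force: 78.2
```

Request:
servo_tool(
  moves=[
    [[0,0,0],[0,0,0.004],0],
    [[0,0,0],[0,0,0.004],0],
    [[0,0,0],[0,0,0.003],0],
    [[0,0,0],[0,0,0.002],0],
    [[0,0,0],[0,0,0],0],
    [[0,0,0],[0,0,0],0],
  ],
)

```text
time: 20.4
ee_pos: [0.5536, -0.0423, 0.1045]
tcp_rot: [-180.0, -0.0, 98.2]
wrist_force: [-0.1, 0.6, -4.2]
opening: 0.0107
grasp_force: 78.3
```

Request:
servo_tool(
  moves=[
    [[0,0,0],[0,0,0.001],0],
    [[0,0,0],[0,0,0.001],0],
    [[0,0,0],[0,0,0.001],0],
    [[0,0,0],[0,0,0.001],0],
    [[0,0,0],[0,0,0],0],
  ],
)

```text
time: 20.9
ee_pos: [0.5539, -0.0422, 0.1015]
tcp_rot: [179.9, -0.0, 98.2]
wrist_force: [-0.5, 0.8, 3.6]
opening: 0.0103
grasp_force: 79.4
```

Home height is reached and the bench is carrying the frame's weight. Releasing and rising.

Request:
servo_tool(
  moves=[
    [[0,0,0],[0,0,0],30],
    [[0,0,0],[0,0,0],50],
    [[0,0,0],[0,0,0],65],
    [[0,0,0],[0,0,0],65],
    [[0,0,0],[0,0,-0.01],65],
    [[0,0,0],[0,0,-0.03],65],
    [[0,0,0],[0,0,-0.04],65],
    [[0,0,0],[0,0,-0.04],65],
    [[0,0,0],[0,0,-0.03],65],
    [[0,0,0],[0,0,0],65],
    [[0,0,0],[0,0,0],65],
  ],
)

```text
time: 22.0
ee_pos: [0.554, -0.0423, 0.2514]
tcp_rot: [179.9, 0.0, 98.2]
wrist_force: [-0.2, -0.4, -0.2]
opening: 0.0558
grasp_force: 0.0
```

```bash
sed -i "s/zr=.*/zr=.082/" rim.py; python3 rim.py 8.png; python3 -c "
from h import *
o=get_obs();print(o['time'],o['wrist_force'],o['opening'])
a=cv2.imread('pics/s8.png');cv2.imwrite('pics/c8.png',cv2.resize(a[90:350,100:340],None,fx=2.3,fy=2.3,interpolation=2))"
```

```text
22.05 [-0.07538332 -0.4021058  -0.62879623] 0.055345031300223314Traceback (most recent call last):
  File "rim.py", line 8, in <module>
    print(cam,len(S),np.median(S[:,2]).round(4),zr.round(4),cv2.minAreaRect((S[:,:2]*1000).astype(np.float32)))
                                                ^^^^^^^^
AttributeError: 'float' object has no attribute 'round'
```

View pics/c8.png

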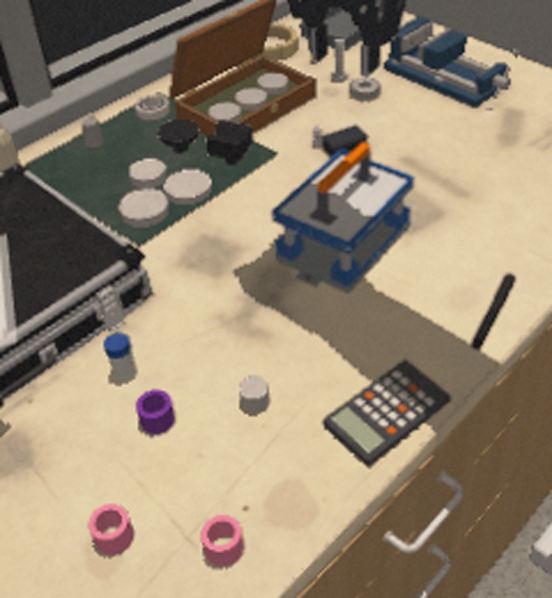

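The crop shows the upper frame seated in the sockets ((290,245), (345,268), (400,220)). The steel sample (254,395) and vial (120,357) are untouched. One check of height and level, then I hand in.

```bash
sed -i "s/zr.round(4)/zr/" rim.py; python3 rim.py 9.png; 
```

```text
scene 160 0.0804 0.082 ((550.59423828125, -40.68927764892578), (109.86967468261719, 152.17774963378906), 7.797330379486084)
tilt deg x,y [ 0.15 -0.21]
handle ((550.3458862304688, -41.29826736450195), (11.95048999786377, 98.45781707763672), 8.541644096374512)
wrist 1264 0.0826 0.082 ((553.2145385742188, -41.16870880126953), (108.32463073730469, 149.19866943359375), 8.159281730651855)
tilt deg x,y [-0.24  0.11]
handle ((554.888916015625, -31.01775360107422), (92.15248107910156, 89.4755859375), 51.627471923828125)
```

Rim height is 82 mm as expected, and the frame is level.

```bash
python3 -c "
from workcell import *
print(job_done())"
```

```text
the job is handed in; nothing more can be done
None
```

The bronze bushing stands in the middle of the base deck, the upper frame is fully home and level in all four sockets, the steel sample and vial were left where they stood, and the job was handed in at about 22 s.

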